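# Wedge the cradle's sprung catch open and take out the air screwdriver

### The arm

A 6-joint arm with a two-finger parallel gripper is mounted at the origin on a cart in front of the work surface, level with it; the furniture and walls round the work are solid. World frame = base frame: x ahead of the robot, y to its left, z up, the work surface at z = 0. Lengths are in mm, angles in rad, forces in N, time in s.
With the tool pointing down it reaches from about 275 to 1000 mm from the base axis. Payload 8.4 kg.
Tool frame: the origin (TCP) lies midway between the tips of the shut fingers; the grasp point (between the pads) lies 19 mm behind it; z points along the fingers, y is the direction in which the jaws open and shut (so a half turn about z gives the same grasp; the last joint's range is limited). The gripper opens to 85 mm and grips with 20 to 120 N. Pads are 22 mm wide; open, the fingers measure 114 mm over their backs; the gripper's body (76 mm by 85 mm) begins 54 mm behind the grasp point. The pads swing forward as they close: fully open they stand 13 mm farther back than shut.
Start: joints at [-1.114, 0.353, 1.633, -0, 1.155, -0.002], TCP at [276.794, -560.368, 231.281] pointing down, gripper open.
Joint ranges: [-2.63, 2.63], [-0.92, 2.1], [0.06, 2.66], [-1.3, 4.44], [0, 2.69], [-3.02, 3.02]. Speed limits (rad/s): [2.22, 2.22, 2.79, 3.14, 3.14, 3.14].

### API

Orientations are given as [roll, pitch, yaw] about the fixed x, y, z axes, in that order (R = Rz(yaw) Ry(pitch) Rx(roll)).
In Python, from rig import r gives the robot as it stands.
- The arm moves only by the tool play_rows, never from a script. Its argument "moves" is a list of rows, each a list of 3 entries, a list of its own where there are three numbers: the turn, a rotation vector about the tool's x, y, z in degrees, then the shift along the tool's x, y, z in mm, then the opening, from 0 (shut) to 1 (fully open). A call has 1 to 20 rows; each row is the pose to reach, as a shift and turn from the pose measured when the call began, along the tool's axes at that moment; what a row does not reach only later rows make up. A row lasts 1/10 s, in which the tool goes at most 50 mm and 8.59 degrees, less where a joint would pass 70% of its speed; a pose out of reach is approached as far as the arm can. A call with a gripper value outside its range is refused whole. The fingers move at their own pace and stop on an object; "newtons" is the grip in N (left out, the last holds). Time passes only in rows, so rows that repeat a pose let the fingers close. It gives the time, the measured TCP pose, the force and the opening at its end, in the units of the state.
- r.sense(): the state, without advancing time (a new reading comes with each control period).
- r.grab_frame(name): name is "side" or "top"; returns a dict with "color" (480x640x3 uint8, red, green, blue), "K" (3x3 intrinsics, pixels), "rvec" (rotation vector, rad) and "tvec" (3), from world to camera coordinates, as OpenCV has them. Camera axes: x right, y down, z forward; pixel columns grow to the right and rows downward; lengths in mm; the calibration is good to about 2 mm. A picture is of the moment at which its call begins. There is no depth.
- r.sign_off(): hands the job in, once; it reports no verdict.
Trained networks look in a picture, given as the dict that the camera call returned (one of the last four; its "shot" number tells which), for a name from the list of things; names that differ only in an ending like _2 or _b are one class to them, and where a whole thing is asked for, a point or a joint stands for the part that bears it (a point fixed in the world has none). Each returns a list of dicts, best first, with "conf" (0 to 1); they miss things now and then, are a little off and sometimes report something else, mostly with a low value. They report only what shows in the picture. A call takes as long as a camera call.
- r.silhouettes(picture, name): "mask" (480x640 bool, what is visible of it) and "location" ([column, row] in pixels, amid what is visible of it).
The state is a dict: "clock": time; "qpos": joint angles; "qvel": joint speeds; "joint_efforts": joint torques, N m; "eef_pos": TCP position; "tcp_rot": TCP orientation; "contact_force": force on the tool from outside, world axes, zero at the start; "wrist_torque": the same for the moment, N m; "opening": opening from 0.0 (shut) to 1.0 (fully open).
Only numpy, scipy, OpenCV 4.12 (cv2) and the standard library are available. Lean on these libraries where they do the work, as an engineer would, in place of code of your own. Each camera call takes 0.05 s, during which the arm holds its last target.

### The job

The straight air screwdriver is locked in its cradle by a sprung catch. Slide the hardwood wedge, thin end first, into the channel under the catch and push it gently until the catch is fully back against its stop, so that the wedge alone holds it there without you. Then lift the screwdriver out and lay it lengthwise along the middle of the black rubber mat, leaving the wedge in place and the tape roll, the grease tin and the loose wooden block where they are.

Things in the scene. Friction and masses are not known exactly. Their poses are not given: they have to be found in the camera images.
- cradle: Fixed aluminium tool cradle. Origin at bench level; x across it (roughly away from the robot), y along the tool it holds, z up. All mm in this frame: plate 6 thick, x -150..90, y -130..135, with a runway of the same height at x -75..10, y -215..-130. Pedestal of the catch: x -147..-97, y -40..0, 84 high. End stops 50 high at x 40..80, y +-128.
- saddle (a point): Where the screwdriver's underside rests, 24 mm above the bench, cradle x = 60, y = 0; same axes as the cradle. It lies along y in two black U saddles (cheeks up to 44 mm above the bench, 18 mm wide, at y -45 and +85).
- channel_mouth (a point): Open end of the wedge channel, cradle x = -27, y = -215, on the plate (6 mm high); same axes. The wedge goes in along +y, between the catch pin (on -x) and a dark fixed backing bar on +x: cradle y -130..110, 14 mm thick, top 36 mm high. The bar is set by hand: its channel face lies anywhere at cradle x -15..-9 and is not reported.
- catch_pin (a point): Vertical steel pin, 14 mm thick, on its axis, 26 mm above the bench; it hangs from the catch down to 9 mm. At cradle x = -34, y = -20 when closed; it moves to -x with the catch. The catch itself is a steel bar 24 mm wide over the pin, 68 to 78 mm high, from the pedestal to cradle x = 60 when closed.
- catch (a joint): Travel of the catch to the cradle's -x, m: 0 = over the screwdriver, 0.027 = hard stop, clear of it; fully back from 0.024. Spring 3 N at 0, 6 N at 0.027. The wedge's tip must pass the pin's axis by 115 to 136 mm to reach the stop, depending on the backing bar, so feel it: driving takes 5 to 14 N, and the force rises sharply at the stop.
- wedge_heel (a point): Loose hardwood wedge, 180 mm long, 40 high, about 0.18 kg, lying flat. Point: mid-height of its thick end, 20 mm from the heel face. y runs to the thin end, x to its straight long face (at x +23), z up. At y -20..20 it is 46 wide with parallel sides; from there the -x face tapers until it is 6 thick at y = 160. Friction holds it once it is driven in.
- driver_mid (a point): Straight air screwdriver with black ribbed body, 235 mm long, 33 wide, 0.46 kg. Point: middle of the 152 mm long body, 16.5 mm above its underside; y along the tool away from the bit. In the cradle it is at cradle x = 60, y = 20; the body can be gripped across x clear of catch and saddles, best 10 mm along +y from this point.
- mat: Fixed black rubber mat 130 x 270 mm, 4 mm thick; origin at the middle of its underside, its y axis runs along its length.
- wedge: The same wedge, with the same axes; origin on its underside, below the point wedge_heel.
- driver: The same screwdriver, with the same axes; origin on its underside, 20 mm nearer to the bit than driver_mid.
- tape_roll: Bystander: roll of amber tape lying flat, 100 mm across, 24 mm high; leave it.
- grease_tin: Bystander: low pale tin, 72 mm across, 40 mm high; leave it.
- block: Bystander: upright square wooden block 50 x 50 x 85 mm; leave it.

How it is judged (in metres and radians):
On the way, in this order (a step that is already met when the one before it is completed fails the run):
1. the wedge alone holds the catch fully back (24 mm or more of its 27 mm), with the robot touching neither wedge nor catch (value of joint catch above 0.024 m and contact force between wedge and catch above 1 N and contact force between each of the arm, the fingers and wedge below 0.2 N and contact force between each of the arm, the fingers and catch below 0.2 N), for 0.4 s.
2. the screwdriver is lifted at least 40 mm out of the cradle while the wedge holds the catch (height (world z) of driver_mid above 0.08 m and value of joint catch above 0.022 m), for 0.1 s.
At the end, for the whole second after the job is handed in: The screwdriver rests on the mat, its body's middle within 45 mm of the mat's middle, lengthwise within 0.3 rad (about 17 degrees), at rest and released; the wedge still holds the catch at least 22 mm back (horizontal distance between driver_mid and mat below 0.045 m and angle between the y axis of driver and the y axis of mat, either way round below 0.3 rad and height (world z) of driver_mid below 0.035 m and contact force between driver and mat above 0.5 N and linear speed of driver below 0.02 m/s and value of joint catch above 0.022 m and contact force between wedge and catch above 1 N); the robot touches nothing.
It fails at once if the wedge is rammed: more than 60 N between wedge and catch (contact force between wedge and catch above 60 N).
It fails at once if the screwdriver is forced against the catch (over 15 N) (contact force between driver and catch above 15 N).
It fails at once if a bystander (tape roll, grease tin or wooden block) is moved more than 30 mm (distance of any of tape_roll, grease_tin, block from where it was at the start of the episode above 0.03 m).
It also fails if it takes over 62 s, if anything falls off the work surface, if the arm or the gripper's body presses on something with over 40 N, if the wrist force passes 120 N, or if a joint passes its speed limit or range.

## Working session

There is one attempt and no reset: what is moved stays moved. The work goes in short steps, Python scripts to look and compute and a tool call to move; the robot and the scene stay as the last step left them, time stands still between calls to the robot, and variables do not carry over. Pictures are saved under pics/ and viewed, and the job is handed in when it is done.

Besides the shell and the picture viewer there is one more tool, called after "Request:" as a command line: name --argument value ..., lists and objects as JSON in quotes. play_rows: Moves the arm, as the interface text tells. Its arguments: {"type":"object","properties":{"moves":{"type":"array"},"newtons":{"type":"number"}},"required":["moves"]}

```bash
ls; mkdir -p pics; python3 - <<'E'
from rig import r
import cv2
print(r.sense())
for n in ("side","top"):
    f=r.grab_frame(n); cv2.imwrite(f"pics/{n}0.png",f["color"][:,:,::-1]); print(n,f["K"].tolist(),f["rvec"],f["tvec"],f["shot"])
    for o in ["cradle","catch","wedge","driver","mat","tape_roll","grease_tin","block"]:
        print(o,[(round(d["conf"],2),[round(float(v)) for v in d["location"]],int(d["mask"].sum())) for d in r.silhouettes(f,o)])
E
```

```text
pics
{'clock': 0.0, 'qpos': array([-1.11442434e+00,  3.53704009e-01,  1.63416835e+00,  7.69779212e-06,
        1.15519275e+00, -2.38995876e-03]), 'qvel': array([3.75741437e-04, 1.78642307e-03, 2.47082537e-04, 1.87186707e-03,
       3.68029675e-05, 6.48147712e-04]), 'joint_efforts': array([ 3.77557066e-03, -6.05237603e+01, -3.42058504e+01,  3.80653109e-04,
        9.47600172e-03, -5.51720632e-06]), 'eef_pos': array([ 276.56248503, -559.92533292,  230.5121575 ]), 'tcp_rot': array([-3.14012022e+00, -1.05569982e-05,  4.58758827e-01]), 'contact_force': array([-0.2676333 ,  0.65825814, -0.39642751]), 'wrist_torque': array([ 0.01919432, -0.02002237, -0.0095185 ]), 'opening': 1.000716780827535}
side [[490.6461877813007, 0.0, 312.82656274940626], [0.0, 490.6461877813007, 243.20615609678467], [0.0, 0.0, 1.0]] [ 0.71702165 -2.26766503  1.52675767] [ 435.66485062  201.53889099 1043.25158825] 1
cradle [(0.97, [315, 276], 4468)]
catch [(0.88, [314, 250], 452)]
wedge [(0.74, [380, 233], 741)]
driver [(0.67, [278, 255], 553)]
mat [(0.69, [240, 339], 4571)]
tape_roll [(0.65, [316, 236], 341)]
grease_tin []
block [(0.9, [270, 234], 665)]
top [[460.44494126452895, 0.0, 326.04980213865326], [0.0, 460.44494126452895, 241.36859440539035], [0.0, 0.0, 1.0]] [ 2.14296704 -2.18663889  0.10917126] [   2.54636496  562.83334728 1251.86368555] 2
cradle [(0.63, [318, 268], 7488)]
catch [(0.74, [322, 254], 530)]
wedge [(0.89, [442, 263], 883)]
driver [(0.71, [308, 226], 635)]
mat [(0.58, [201, 275], 4399), (0.2, [400, 314], 582)]
tape_roll [(0.92, [400, 204], 570)]
grease_tin [(0.97, [401, 312], 568)]
block [(0.56, [350, 175], 463)]
```

View pics/top0.png

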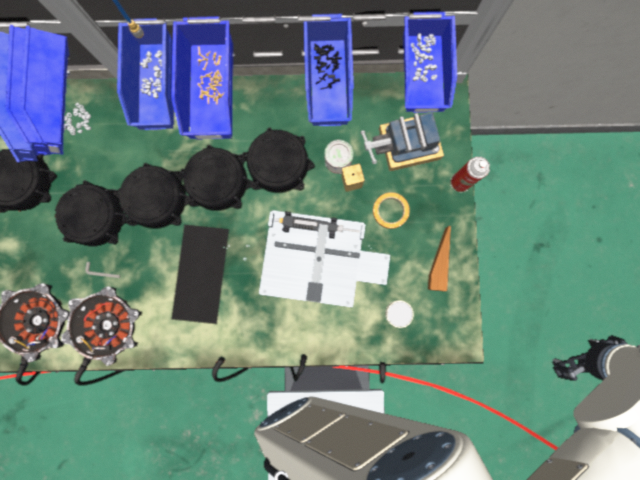

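View pics/side0.png

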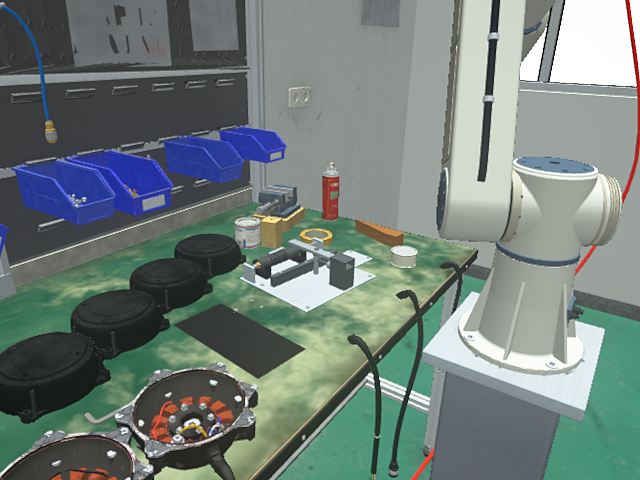

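The top view shows the cradle around (315,265) with its runway to the right, the wedge at (442,263) with its thin end up, and the mat at (201,275). The tin is at (400,313), the tape at (391,210) and the block at (352,176). Next I'll zoom in to fit poses.

```bash
cat > h.py <<'E'
import numpy as np, cv2
def proj(f,P):
    return cv2.projectPoints(np.asarray(P,float).reshape(-1,1,3),np.asarray(f["rvec"],float),np.asarray(f["tvec"],float),f["K"],None)[0].reshape(-1,2)
def unproj(f,uv,z):
    R=cv2.Rodrigues(np.asarray(f["rvec"],float))[0]; t=np.asarray(f["tvec"],float).ravel()
    uv=np.atleast_2d(np.asarray(uv,float)); d=np.c_[uv,np.ones(len(uv))]@np.linalg.inv(f["K"]).T@R; c=-R.T@t
    s=(z-c[2])/d[:,2]; return c+s[:,None]*d
def T(p,pts):
    c,s=np.cos(p[2]),np.sin(p[2]); pts=np.asarray(pts,float)
    return np.c_[p[0]+c*pts[:,0]-s*pts[:,1],p[1]+s*pts[:,0]+c*pts[:,1],pts[:,2]]
E
python3 - <<'E'
from rig import r
import cv2,numpy as np
from h import *
f=r.grab_frame("top")
c=f["color"][190:325,160:470,::-1]
cv2.imwrite("pics/topz.png",cv2.resize(c[:, 90:],None,fx=3.6,fy=3.6,interpolation=cv2.INTER_CUBIC))
for o in ["cradle","wedge","mat","driver","catch","block","tape_roll","grease_tin"]:
    d=r.silhouettes(f,o)
    if d:
        m=d[0]["mask"].astype(np.uint8); cn=max(cv2.findContours(m,0,2)[0],key=cv2.contourArea)
        b=cv2.boxPoints(cv2.minAreaRect(cn)); print(o,b.round(1).tolist(),unproj(f,d[0]["location"],{"wedge":40,"mat":4,"cradle":6}.get(o,20)).round(0))
        np.save(f"m_{o}.npy",m)
np.save("ft.npy",f,allow_pickle=True)
s=r.grab_frame("side"); np.save("fs.npy",s,allow_pickle=True)
cv2.imwrite("pics/sidez.png",cv2.resize(s["color"][210:320,220:440,::-1],None,fx=3.6,fy=3.6,interpolation=cv2.INTER_CUBIC))
for o in ["wedge","mat","cradle","driver"]:
    d=r.silhouettes(s,o)
    if d: np.save(f"s_{o}.npy",d[0]["mask"].astype(np.uint8))
E
```

```text
cradle [[258.29998779296875, 293.8999938964844], [270.79998779296875, 208.5], [394.5, 226.5], [382.0, 312.0]] [[497.  12.   6.]]
wedge [[427.5, 289.5], [431.3999938964844, 225.89999389648438], [450.8999938964844, 227.10000610351562], [446.8999938964844, 290.70001220703125]] [[ 488. -323.   40.]]
mat [[171.39999389648438, 318.6000061035156], [184.1999969482422, 223.10000610351562], [229.39999389648438, 229.10000610351562], [216.5, 324.70001220703125]] [[478. 347.   4.]]
catch [[311.1000061035156, 281.3999938964844], [319.29998779296875, 223.60000610351562], [328.6000061035156, 224.89999389648438], [320.29998779296875, 282.79998779296875]] [[528.   3.  20.]]
block [[339.20001220703125, 168.89999389648438], [360.8999938964844, 163.5], [366.6000061035156, 186.60000610351562], [345.0, 192.0]] [[742. -83.  20.]]
tape_roll [[367.20001220703125, 218.60000610351562], [383.20001220703125, 186.60000610351562], [414.3999938964844, 202.1999969482422], [398.3999938964844, 234.1999969482422]] [[ 675. -180.   20.]]
grease_tin [[380.5, 313.5], [399.5, 294.5], [418.5, 313.5], [399.5, 332.5]] [[ 362. -210.   20.]]
```

View pics/topz.png

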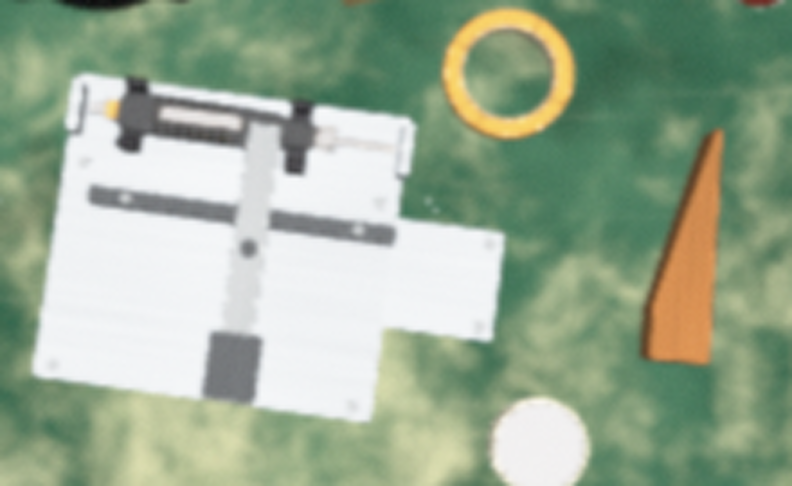

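View pics/sidez.png

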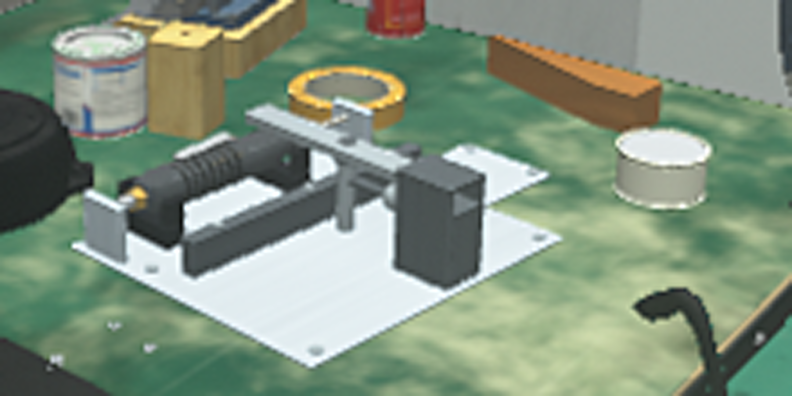

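```bash
cat > fit.py <<'E'
import numpy as np,cv2
from h import *
from scipy.optimize import least_squares
f=np.load("ft.npy",allow_pickle=True).item(); s=np.load("fs.npy",allow_pickle=True).item()
zt=lambda a:np.array(a,float)/3.6+[250,190]-0.4
zs=lambda a:np.array(a,float)/3.6+[220,210]-0.4
def fit(M,uv,x0,M2=None,uv2=None):
    def e(p):
        a=(proj(f,T(p,M))-uv).ravel()
        if M2 is not None: a=np.r_[a,(proj(s,T(p,M2))-uv2).ravel()]
        return a
    q=least_squares(e,x0,x_scale=[1,1,.01],loss="soft_l1"); print(q.x.round(4),"res",e(q.x).round(1)); return q.x
cM=[[90,135,6],[-150,135,6],[-150,-130,6],[90,-130,6],[10,-215,6],[-75,-215,6],[-75,-130,6]]
cu=zt([[80,73],[33,376],[371,421],[415,119],[504,233],[492,341],[385,328]])
print("cradle top");C=fit(cM,cu,[500,0,-.1])
cM2=[[-150,135,6],[-150,-130,6],[90,135,6]]
print("cradle both");C2=fit(cM,cu,[500,0,-.1],[[-150,135,6],[-150,-130,6],[10,-215,6]],zs([[311,366],[562,239],[469,146]]))
wM=[[20,160,40],[23,-20,40],[-23,-20,40],[-23,20,40]]
wu=zt([[717,130],[711,363],[650,356],[654,303]])
print("wedge top");W=fit(wM,wu,[440,-323,-1.5])
print("wedge both");W2=fit(wM,wu,[440,-323,-1.5],[[23,-20,40],[-23,-20,40],[-23,-20,0]],zs([[661,78],[630,95],[630,132]]))
m=np.load("m_mat.npy"); cn=max(cv2.findContours(m,0,2)[0],key=cv2.contourArea)
pp=unproj(f,cn.reshape(-1,2),4)[:,:2].astype(np.float32); print("mat",cv2.minAreaRect(pp), cv2.boxPoints(cv2.minAreaRect(pp)))
for o,z in (("tape_roll",24),("grease_tin",40),("block",85)):
    cn=max(cv2.findContours(np.load(f"m_{o}.npy"),0,2)[0],key=cv2.contourArea); print(o,cv2.minAreaRect(unproj(f,cn.reshape(-1,2),z)[:,:2].astype(np.float32)))
# overlay
mt=[[65,135,4],[-65,135,4],[-65,-135,4],[65,-135,4]]
for im,n,x0,y0,w,h_ in((f,"t",160,180,310,150),(s,"s",180,200,260,180)):
    c=cv2.resize(im["color"][y0:y0+h_,x0:x0+w,::-1],None,fx=2.58,fy=2.58,interpolation=cv2.INTER_CUBIC)
    def dr(pts,col): cv2.polylines(c,[(((proj(im,pts)+.5-[x0,y0])*2.58)).round().astype(int)],True,col,1)
    dr(T(C2,cM[:4]+[[10,-130,6]]+cM[4:]),(0,0,255))
    for z in(0,40): dr(T(W2,[[23,160,z],[17,160,z],[-23,20,z],[-23,-20,z],[23,-20,z]]),(255,0,0))
    dr(T(C2,[[-12,-130,36],[-12,110,36],[2,110,36],[2,-130,36]]),(255,0,255))
    dr(T(C2,[[60,-8,78],[60,-32,78],[-97,-32,78],[-97,-8,78]]),(0,255,255))
    cv2.imwrite(f"pics/ov{n}.png",c)
E
python3 fit.py
```

```text
cradle top
[ 5.483684e+02  2.507870e+01 -1.586000e-01] res [ 0.1  0.1  0.3 -0.3  0.1  0.4 -1.  -0.   0.5  0.2  0.1  0.1 -0.3 -0.5]
cradle both
[ 5.484563e+02  2.533050e+01 -1.599000e-01] res [ 0.1  0.   0.1 -0.4 -0.1  0.4 -1.   0.   0.4  0.2 -0.1  0.2 -0.4 -0.5
  0.1 -0.1  0.3 -0.8 -0.1 -0.8]
wedge top
[ 443.1846 -315.0266   -1.6663] res [ 0.3 -0.8 -0.  -0.2  0.   0.4 -0.3  0.5]
wedge both
[ 444.1927 -314.996    -1.6676] res [ 0.4 -1.2 -0.1 -0.6 -0.   0.  -0.3  0.1  0.3  0.6  1.1 -0.1 -0.   1.9]
mat ((481.956298828125, 347.6453857421875), (129.72723388671875, 269.6183166503906), 82.62308502197266) [[339.93472 300.6276 ]
 [607.3214  266.00967]
 [623.9779  394.66318]
 [356.5912  429.2811 ]]
tape_roll ((647.4646606445312, -192.6663818359375), (97.8637924194336, 102.25146484375), 61.88469696044922)
grease_tin ((360.9060974121094, -204.19671630859375), (71.90998077392578, 73.22174835205078), 43.22719192504883)
block ((728.1035766601562, -85.12075805664062), (65.4766616821289, 60.435691833496094), 12.429359436035156)
```

View pics/ovt.png

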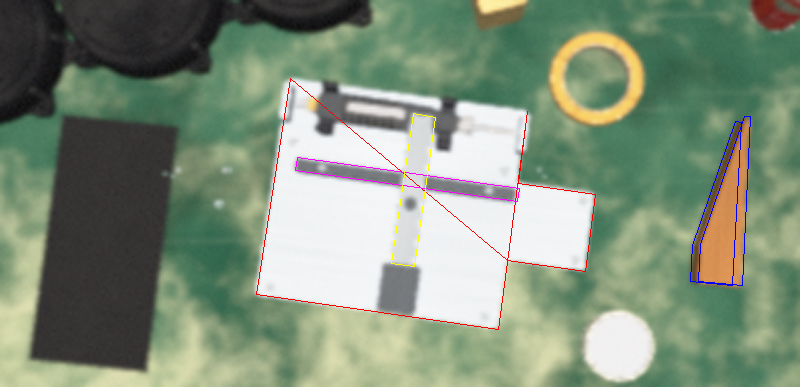

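View pics/ovs.png

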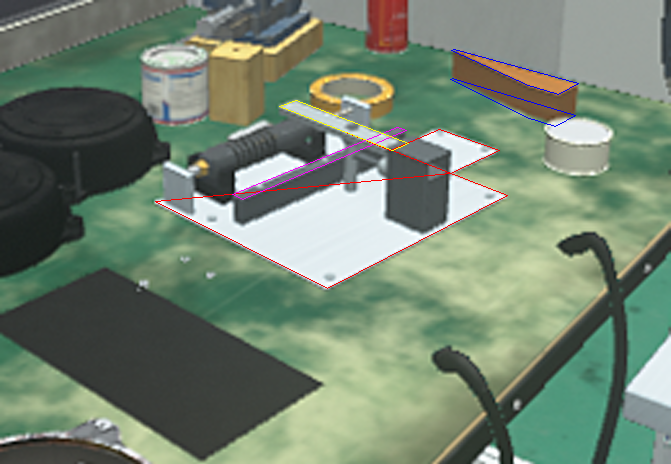

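```bash
cat >> h.py <<'E'
from scipy.spatial.transform import Rotation as Ro
C=np.array([548.4,25.2,-0.159]); W=np.array([443.9,-315.0,-1.667]); MAT=np.array([482.0,347.6,-0.129])
def plan(r,xyz,yaw):
    st=r.sense(); R=Ro.from_euler("xyz",st["tcp_rot"]); Rt=Ro.from_euler("xyz",[np.pi,0,yaw])
    print("t",round(float(st["clock"]),2),"at",st["eef_pos"].round(1),"yaw",st["tcp_rot"].round(3),"F",st["contact_force"].round(1),"op",round(float(st["opening"]),3))
    print("shift",R.inv().apply(np.array(xyz)-st["eef_pos"]).round(1),"turn",np.degrees((R.inv()*Rt).as_rotvec()).round(2))
def cr(p): return T(C,[p])[0]
def incr(P): # world->cradle
    d=np.array(P)[:2]-C[:2]; c,s=np.cos(C[2]),np.sin(C[2]); return np.array([c*d[0]+s*d[1],-s*d[0]+c*d[1]])
E
python3 - <<'E'
from rig import r
from h import *
plan(r,[443.9,-315,130],-0.097)
f=np.load("ft.npy",allow_pickle=True).item()
g=cv2.cvtColor(f["color"],cv2.COLOR_RGB2GRAY).astype(np.float32)
xs=np.arange(-40,30,1.0)
for y in (-100,-70,50,85,100):
    uv=proj(f,T(C,[[x,y,36] for x in xs])).astype(np.float32)
    v=cv2.remap(g,uv[:,0].copy(),uv[:,1].copy(),cv2.INTER_LINEAR).ravel(); 
    h=(v.max()+v.min())/2; d=v<h; i=np.where(d)[0]; print(y,xs[i[0]],xs[i[-1]], v.min(),v.max())
E
```

```text
t 1.6 at [ 276.8 -560.4  231.3] yaw [-3.142  0.     0.459] F [-0.2  1.   0.5] op 1.001
shift [ 258.5 -146.   101.3] turn [-0.    0.   31.84]
-100 -14.0 0.0 148.44727 243.73633
-70 -14.0 0.0 123.953125 245.0
50 -14.0 0.0 121.49805 246.96875
85 -14.0 29.0 138.0625 245.34766
100 -14.0 0.0 120.06836 244.13184
```

Request:
play_rows --moves '[[[0,0,4],[30,-17,12],1],[[0,0,9],[65,-37,25],1],[[0,0,14],[105,-60,41],1],[[0,0,19],[145,-82,57],1],[[0,0,24],[185,-105,73],1],[[0,0,28],[220,-125,87],1],[[0,0,31],[245,-138,97],1],[[0,0,31.84],[258.5,-146,101.3],1],[[0,0,31.84],[258.5,-146,101.3],1],[[0,0,31.84],[258.5,-146,101.3],1]]'

```text
clock: 2.6
eef_pos: [444.0, -315.1, 130.1]
tcp_rot: [3.141, -0.0, -0.095]
contact_force: [-0.0, -0.3, 0.6]
opening: 1.004
```

```bash
python3 - <<'E'
from rig import r
from h import *
plan(r,[443.9,-315,10],-0.097)
E
```

```text
t 2.6 at [ 444.  -315.1  130.1] yaw [ 3.141 -0.    -0.095] F [-0.  -0.3  0.6] op 1.004
shift [-1.000e-01 -1.000e-01  1.201e+02] turn [ 0.02 -0.    0.09]
```

Request:
play_rows --moves '[[[0,0,0],[0,0,30],1],[[0,0,0],[0,0,65],1],[[0,0,0],[0,0,95],1],[[0,0,0],[0,0,112],1],[[0,0,0],[0,0,120],1],[[0,0,0],[0,0,120],1],[[0,0,0],[0,0,120],0.3],[[0,0,0],[0,0,120],0.3],[[0,0,0],[0,0,120],0.3],[[0,0,0],[0,0,120],0.3],[[0,0,0],[0,0,120],0.3],[[0,0,0],[0,0,120],0.3],[[0,0,0],[0,0,120],0.3],[[0,0,0],[0,0,120],0.3]]' --newtons 50

```text
clock: 4.0
eef_pos: [444.7, -315.7, 11.4]
tcp_rot: [3.14, -0.002, -0.095]
contact_force: [-2.3, -1.6, 5.8]
opening: 0.533
```

```bash
python3 - <<'E'
from rig import r
from h import *
print(cr([-41,-320,0]))
p=cr([-41,-320,0]); plan(r,[p[0],p[1],110],-0.159+np.pi/2)
f=r.grab_frame("top"); cv2.imwrite("pics/g1.png",cv2.resize(f["color"][190:330,340:500,::-1],None,fx=4,fy=4))
E
```

```text
[ 457.25128163 -284.27198765    0.        ]
t 4.0 at [ 444.7 -315.7   11.4] yaw [ 3.14e+00 -2.00e-03 -9.50e-02] F [-2.3 -1.6  5.8] op 0.533
shift [  9.7 -32.4 -98.7] turn [ 1.400e-01 -2.000e-02 -8.635e+01]
```

View pics/g1.png

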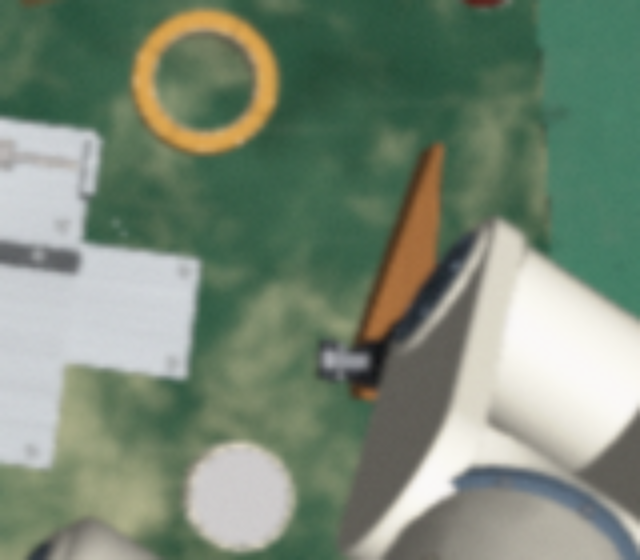

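The fingers stopped at 0.533, about 45 mm, which matches the 46 mm wedge. In the picture the fingers straddle the heel at about (365,360). Next: lift, swing round and view.

Request:
play_rows --moves '[[[0,0,0],[0,0,-20],0.3],[[0,0,0],[0,0,-50],0.3],[[0,0,0],[0,0,-80],0.3],[[0,0,-4],[0,-2,-98],0.3],[[0,0,-10],[1,-4,-98.7],0.3],[[0,0,-18],[2,-7,-98.7],0.3],[[0,0,-26],[3,-10,-98.7],0.3],[[0,0,-34],[4,-13,-98.7],0.3],[[0,0,-42],[5,-16,-98.7],0.3],[[0,0,-50],[6,-19,-98.7],0.3],[[0,0,-58],[7,-22,-98.7],0.3],[[0,0,-66],[8,-25,-98.7],0.3],[[0,0,-74],[9,-28,-98.7],0.3],[[0,0,-81],[9.5,-31,-98.7],0.3],[[0,0,-85],[9.7,-32,-98.7],0.3],[[0,0,-86.35],[9.7,-32.4,-98.7],0.3],[[0,0,-86.35],[9.7,-32.4,-98.7],0.3],[[0,0,-86.35],[9.7,-32.4,-98.7],0.3]]'

```text
clock: 5.85
eef_pos: [457.3, -284.3, 110.3]
tcp_rot: [3.139, 0.002, 1.41]
contact_force: [0.2, 0.3, -0.9]
opening: 0.525
```

```bash
python3 - <<'E'
from rig import r
from h import *
p=cr([-41,-320,0]); plan(r,[p[0],p[1],20],-0.159+np.pi/2)
# overlay expected wedge: TCP over heel point, bottom at z0
st=r.sense(); z0=st["eef_pos"][2]-11.4; w=[*st["eef_pos"][:2],st["tcp_rot"][2]-np.pi/2]
for n,x0,y0,wd,h_ in(("top",330,180,200,150),("side",270,150,200,150)):
    f=r.grab_frame(n); k=4
    c=cv2.resize(f["color"][y0:y0+h_,x0:x0+wd,::-1],None,fx=k,fy=k,interpolation=cv2.INTER_CUBIC)
    for z in(0,40): cv2.polylines(c,[((proj(f,T(w,[[23,160,z+z0],[17,160,z+z0],[-23,20,z+z0],[-23,-20,z+z0],[23,-20,z+z0]]))+.5-[x0,y0])*k).round().astype(int)],True,(255,0,0),1)
    cv2.imwrite(f"pics/h1{n}.png",c)
E
```

```text
t 5.85 at [ 457.3 -284.3  110.3] yaw [3.139e+00 2.000e-03 1.410e+00] F [ 0.2  0.3 -0.9] op 0.525
shift [ 0.2 -0.3 90.3] turn [ 0.12  0.09 -0.09]
```

View pics/h1top.png

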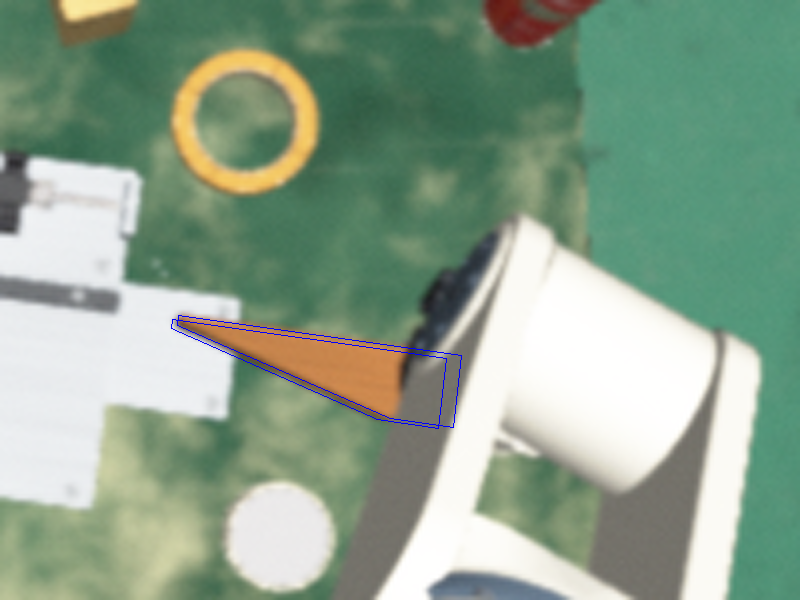

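View pics/h1side.png

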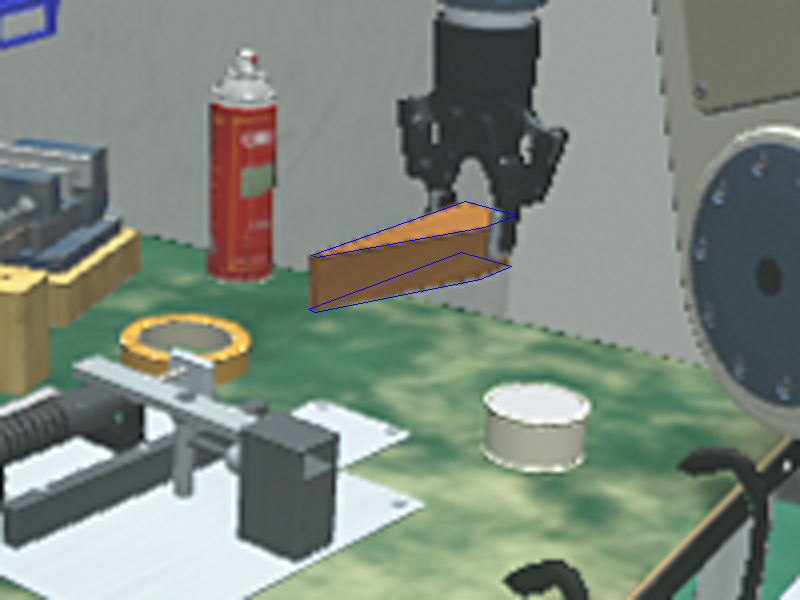

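The wedge is level and matches the predicted outline in both views, with its tip at top-crop (178,318). I'll lower it to just above the runway and slide the tip into the channel.

Request:
play_rows --moves '[[[0,0,0],[0,0,25],0.3],[[0,0,0],[0,0,60],0.3],[[0,0,0],[0,0,82],0.3],[[0.1,0.1,0],[0,0,90],0.3],[[0.1,0.1,0],[5,0,90.5],0.3],[[0.1,0.1,0],[15,0,90.5],0.3],[[0.1,0.1,0],[27,0,90.5],0.3],[[0.1,0.1,0],[40,0,90.5],0.3],[[0.1,0.1,0],[52,0,90.5],0.3],[[0.1,0.1,0],[62,0,90.5],0.3],[[0.1,0.1,0],[70,0,90.5],0.3],[[0.1,0.1,0],[75,0,90.5],0.3],[[0.1,0.1,0],[75,0,90.5],0.3]]'

```text
clock: 7.25
eef_pos: [469.5, -209.8, 19.5]
tcp_rot: [3.142, -0.0, 1.411]
contact_force: [-0.4, -0.4, -1.7]
opening: 0.53
```

```bash
cat > ov.py <<'E'
from rig import r
from h import *
import sys
st=r.sense(); print(st["eef_pos"].round(1),incr(st["eef_pos"]).round(1),st["contact_force"].round(1),st["tcp_rot"].round(3))
tag=sys.argv[1]
for n,x0,y0,wd,h_ in(("top",250,190,200,150),("side",220,180,200,150)):
    f=r.grab_frame(n); k=4
    c=cv2.resize(f["color"][y0:y0+h_,x0:x0+wd,::-1],None,fx=k,fy=k,interpolation=cv2.INTER_CUBIC)
    cv2.imwrite(f"pics/{tag}{n}.png",c)
E
python3 ov.py i1
```

```text
[ 469.5 -209.8   19.5] [ -40.7 -244.6] [-0.4 -0.4 -1.7] [ 3.142 -0.     1.411]
```

View pics/i1top.png

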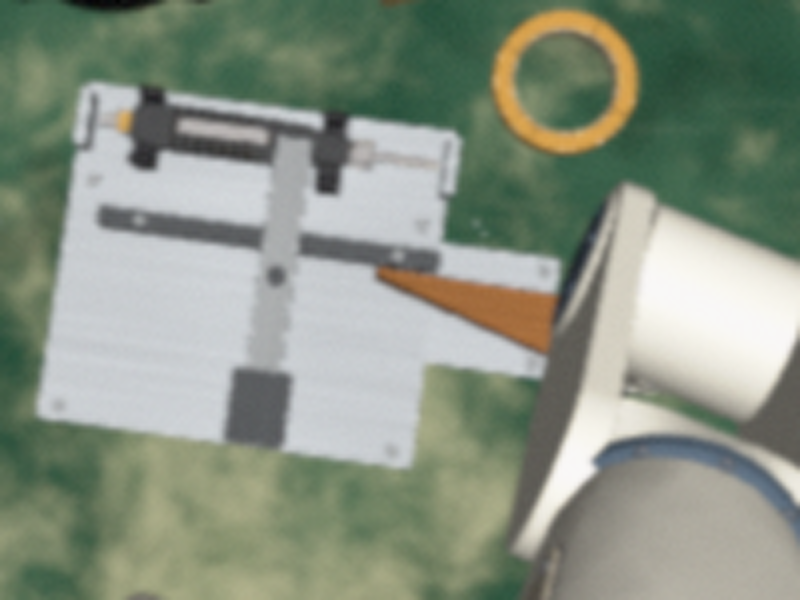

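View pics/i1side.png

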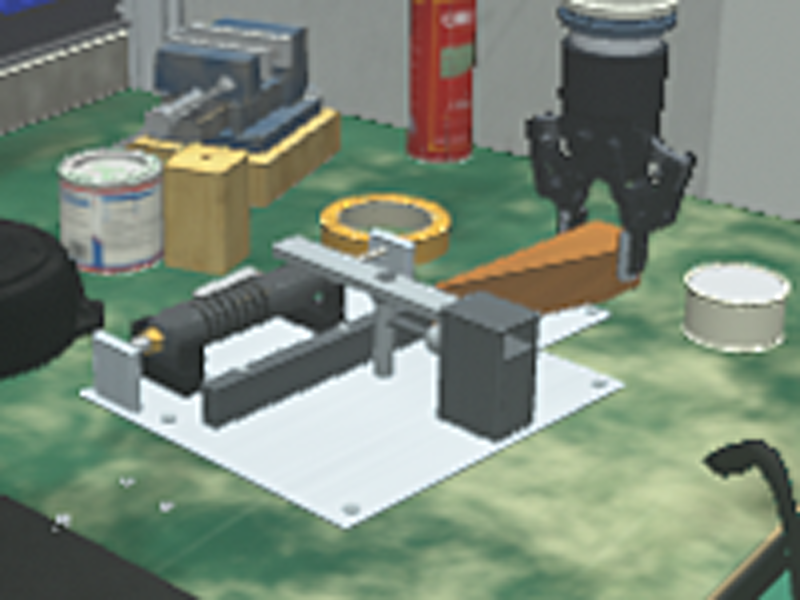

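The tip is inside the bar end on the channel side, at top-crop (380,272), with no lateral force. I'll slide 50 mm further, set it down, release, back off along -y and close the fingers for pushing.

Request:
play_rows --moves '[[[0,0,0],[6,0,0],0.3],[[0,0,0],[16,0,0],0.3],[[0,0,0],[26,0,0],0.3],[[0,0,0],[36,0,0],0.3],[[0,0,0],[44,0,0],0.3],[[0,0,0],[50,0,0],0.3],[[0,0,0],[50,0,1],0.3],[[0,0,0],[50,0,2],0.3],[[0,0,0],[50,0,2],0.3]]'

```text
clock: 8.25
eef_pos: [477.5, -161.3, 17.5]
tcp_rot: [3.141, -0.0, 1.411]
contact_force: [-0.6, 0.1, 0.1]
opening: 0.531
```

```bash
python3 ov.py i2
```

```text
[ 477.5 -161.3   17.5] [ -40.4 -195.4] [-0.6  0.1  0.1] [ 3.141 -0.     1.411]
```

View pics/i2top.png

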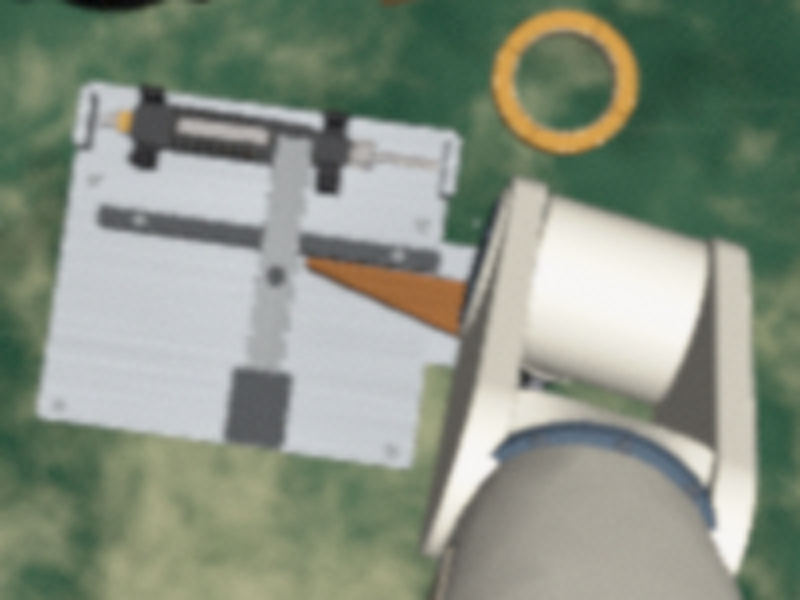

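Request:
play_rows --moves '[[[0,0,0],[0,0,0],0.8],[[0,0,0],[0,0,0],0.8],[[0,0,0],[0,0,0],0.8],[[0,0,0],[0,0,0],0.8],[[0,0,0],[-8,0,0],0.8],[[0,0,0],[-20,0,0],0.8],[[0,0,0],[-35,0,0],0.8],[[0,0,0],[-50,0,0],0.8],[[0,0,0],[-55,0,0],0.5],[[0,0,0],[-55,0,0],0],[[0,0,0],[-55,0,0],0],[[0,0,0],[-55,0,0],0],[[0,0,0],[-55,0,0],0],[[0,0,0],[-55,0,0],0],[[0,0,0],[-55,0,0],0]]'

```text
clock: 9.85
eef_pos: [468.8, -215.5, 17.5]
tcp_rot: [3.141, -0.0, 1.411]
contact_force: [-0.8, 0.5, -0.4]
opening: -0.004
```

```bash
python3 ov.py i3
```

```text
[ 468.8 -215.5   17.5] [ -40.5 -250.3] [-0.8  0.5 -0.4] [ 3.141 -0.     1.411]
```

View pics/i3top.png

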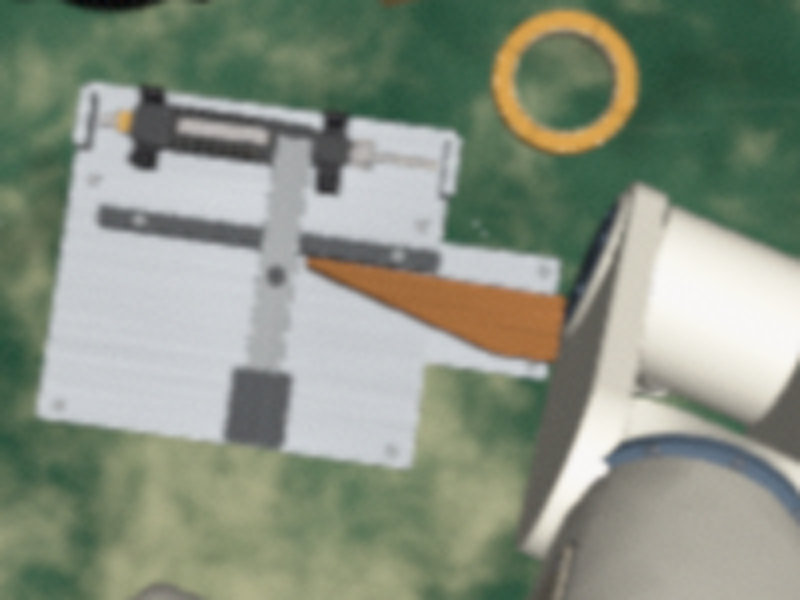

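View pics/i3side.png

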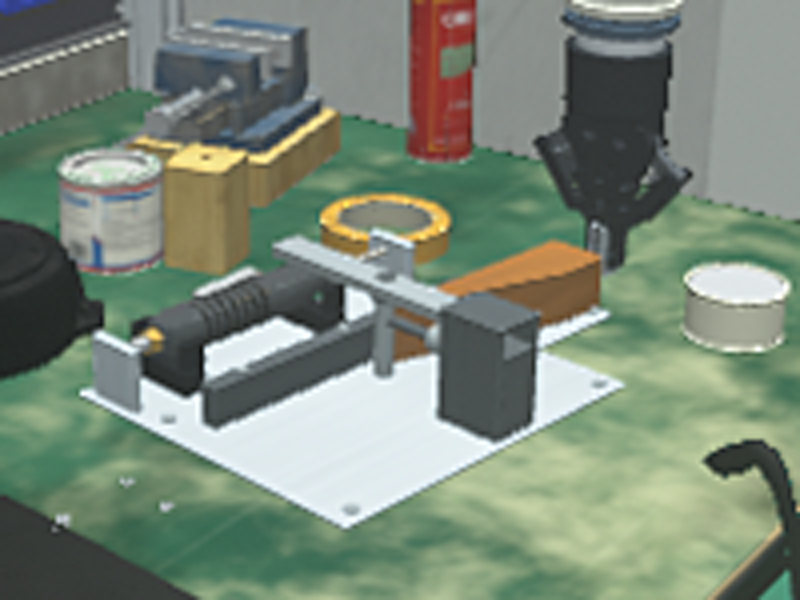

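The wedge sits aligned with the channel: tip at top-crop (310,262), heel at (555,330), fingers shut behind the heel. I'll start with a gentle push.

Request:
play_rows --moves '[[[0,0,0],[8,0,0],0],[[0,0,0],[16,0,0],0],[[0,0,0],[21,0,0],0],[[0,0,0],[26,0,0],0],[[0,0,0],[31,0,0],0],[[0,0,0],[36,0,0],0],[[0,0,0],[41,0,0],0],[[0,0,0],[45,0,0],0],[[0,0,0],[49,0,0],0],[[0,0,0],[53,0,0],0],[[0,0,0],[57,0,0],0],[[0,0,0],[61,0,0],0],[[0,0,0],[65,0,0],0],[[0,0,0],[69,0,0],0],[[0,0,0],[73,0,0],0],[[0,0,0],[77,0,0],0]]'

```text
clock: 11.55
eef_pos: [481.3, -140.0, 17.6]
tcp_rot: [3.141, 0.001, 1.411]
contact_force: [-0.2, -7.1, -1.6]
opening: 0.003
```

```bash
python3 ov.py i4
```

```text
[ 481.3 -140.    17.6] [ -40.1 -173.7] [-0.2 -7.1 -1.6] [3.141e+00 1.000e-03 1.411e+00]
```

View pics/i4top.png

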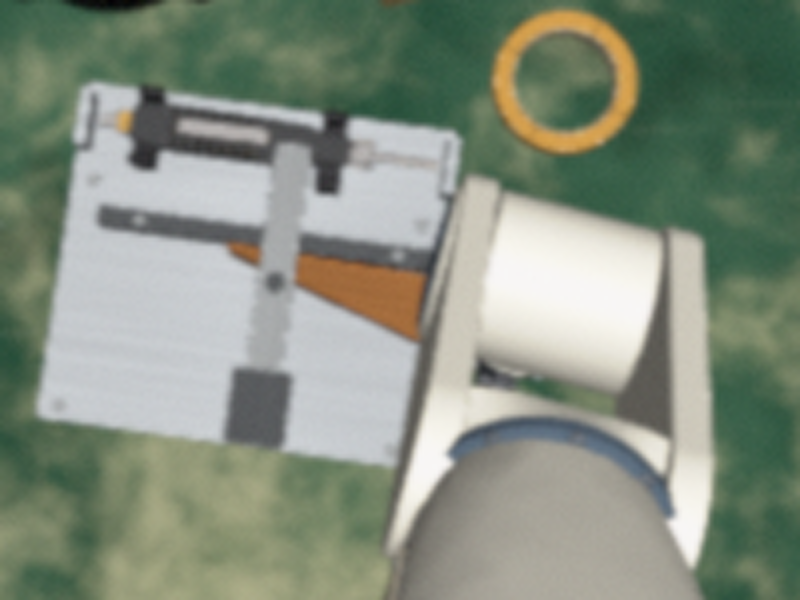

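View pics/i4side.png

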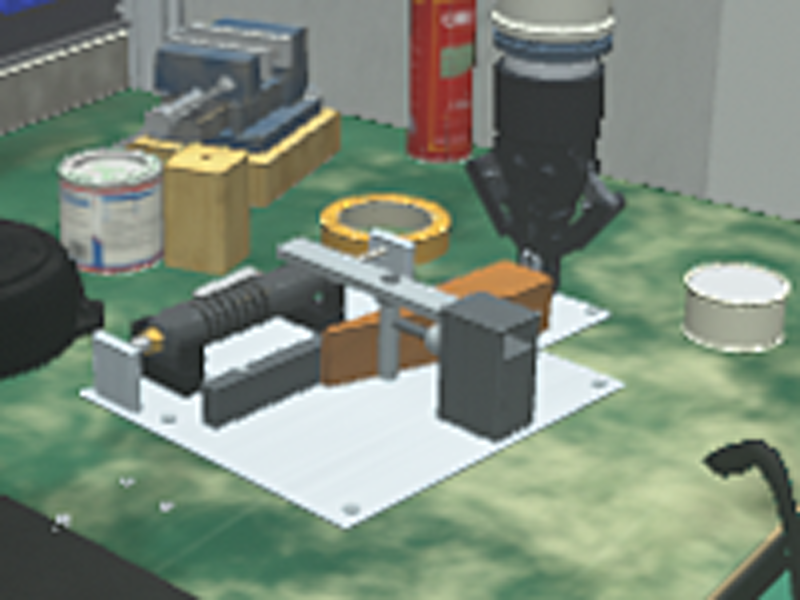

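The tip is past the pin with the catch slightly moved, and the push takes 7 N, as expected. I'll push another 70 mm, still short of the earliest possible stop.

Request:
play_rows --moves '[[[0,0,0],[5,0,0],0],[[0,0,0],[10,0,0],0],[[0,0,0],[15,0,0],0],[[0,0,0],[20,0,0],0],[[0,0,0],[25,0,0],0],[[0,0,0],[30,0,0],0],[[0,0,0],[35,0,0],0],[[0,0,0],[40,0,0],0],[[0,0,0],[45,0,0],0],[[0,0,0],[50,0,0],0],[[0,0,0],[54,0,0],0],[[0,0,0],[58,0,0],0],[[0,0,0],[62,0,0],0],[[0,0,0],[66,0,0],0],[[0,0,0],[69,0,0],0]]'

```text
clock: 13.15
eef_pos: [493.8, -72.2, 18.0]
tcp_rot: [3.138, 0.001, 1.411]
contact_force: [2.6, -9.0, -0.0]
opening: 0.0
```

```bash
python3 ov.py i5
```

```text
[493.8 -72.2  18. ] [ -38.5 -104.8] [ 2.6 -9.  -0. ] [3.138e+00 1.000e-03 1.411e+00]
```

View pics/i5top.png

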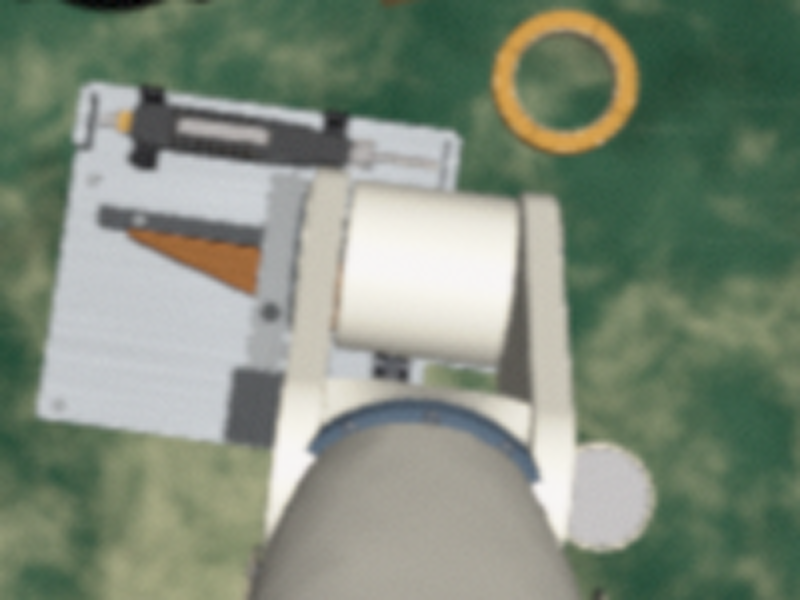

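View pics/i5side.png

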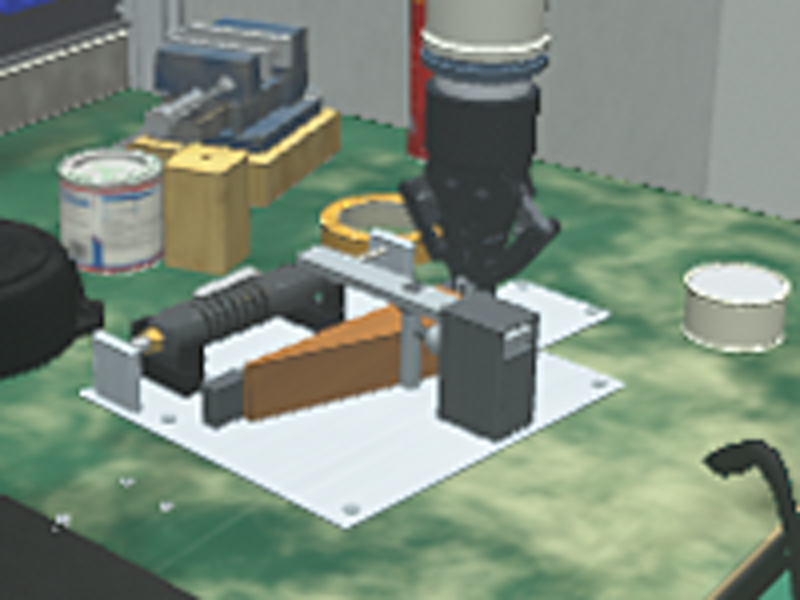

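Request:
play_rows --moves '[[[0,0,0],[2,0,0],0],[[0,0,0],[4,0,0],0],[[0,0,0],[6,0,0],0],[[0,0,0],[7,0,0],0],[[0,0,0],[8,0,0],0]]'

```text
clock: 13.75
eef_pos: [494.6, -64.6, 18.0]
tcp_rot: [3.138, 0.002, 1.412]
contact_force: [-0.7, -11.1, 0.4]
opening: -0.004
```

Request:
play_rows --moves '[[[0,0,0],[1,0,0],0],[[0,0,0],[2,0,0],0],[[0,0,0],[3,0,0],0]]'

```text
clock: 14.05
eef_pos: [494.9, -62.5, 18.0]
tcp_rot: [3.138, 0.003, 1.412]
contact_force: [0.5, -11.4, -0.5]
opening: 0.0
```

Request:
play_rows --moves '[[[0,0,0],[1,0,0],0],[[0,0,0],[2,0,0],0],[[0,0,0],[3,0,0],0]]'

```text
clock: 14.35
eef_pos: [495.2, -60.4, 18.0]
tcp_rot: [3.139, 0.004, 1.413]
contact_force: [-1.1, -11.7, -0.3]
opening: 0.005
```

Request:
play_rows --moves '[[[0,0,0],[1,0,0],0],[[0,0,0],[2,0,0],0],[[0,0,0],[3,0,0],0]]'

```text
clock: 14.65
eef_pos: [495.6, -58.4, 18.0]
tcp_rot: [3.139, 0.005, 1.413]
contact_force: [-1.5, -11.2, 0.0]
opening: -0.003
```

Request:
play_rows --moves '[[[0,0,0],[1,0,0],0],[[0,0,0],[2,0,0],0],[[0,0,0],[3,0,0],0]]'

```text
clock: 14.95
eef_pos: [495.9, -56.4, 18.0]
tcp_rot: [3.139, 0.006, 1.414]
contact_force: [-0.6, -10.6, -0.6]
opening: -0.001
```

Request:
play_rows --moves '[[[0,0,0],[1,0,0],0],[[0,0,0],[2,0,0],0],[[0,0,0],[3,0,0],0]]'

```text
clock: 15.25
eef_pos: [496.1, -55.5, 18.1]
tcp_rot: [3.139, 0.009, 1.416]
contact_force: [-2.2, -26.9, 0.5]
opening: -0.001
```

```bash
python3 ov.py i6
```

```text
[496.1 -55.5  18.1] [-38.9 -88. ] [ -2.2 -26.9   0.5] [3.139 0.009 1.416]
```

View pics/i6top.png

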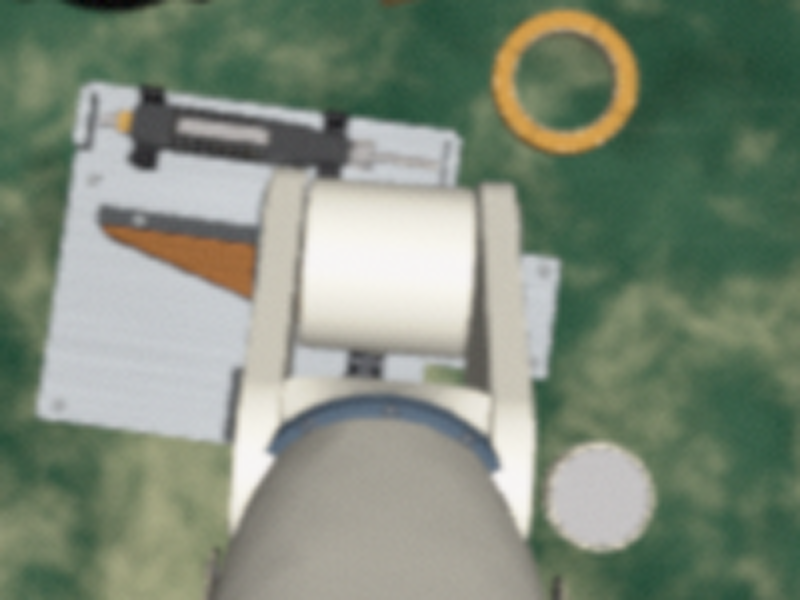

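The force jumped from 11 N to 27 N, so the catch is at its stop. I'll back off and then rise clear.

Request:
play_rows --moves '[[[0,0,0],[-3,0,0],0],[[0,0,0],[-10,0,0],0],[[0,0,0],[-22,0,0],0],[[0,0,0],[-34,0,-4],0],[[0,0,0],[-40,0,-25],0],[[0,0,0],[-40,0,-60],0],[[0,0,0],[-45,0,-100],0.3],[[0,0,0],[-55,-20,-130],0.7],[[0,0,0],[-70,-50,-140],0.7],[[0,0,0],[-90,-80,-142],0.7],[[0,0,0],[-100,-100,-142],0.7],[[0,0,0],[-100,-100,-142],0.7]]'

```text
clock: 16.55
eef_pos: [378.6, -138.2, 160.9]
tcp_rot: [3.14, 0.009, 1.413]
contact_force: [-0.6, 0.3, -0.6]
opening: 0.702
```

```bash
python3 ov.py i7; python3 - <<'E'
from rig import r
from h import *
p=cr([60,30,0]); print(p); plan(r,[p[0],p[1],130],-0.159+np.pi/2)
E
```

```text
[ 378.6 -138.2  160.9] [-141.8 -188.2] [-0.6  0.3 -0.6] [3.14  0.009 1.413]
[612.39309347  45.32172925   0.        ]
t 16.65 at [ 381.7 -138.1  161.2] yaw [3.137 0.009 1.414] F [ 0.2 -0.4 -0.4] op 0.699
shift [217.5 199.   30. ] turn [0.25 0.52 0.12]
```

View pics/i7top.png

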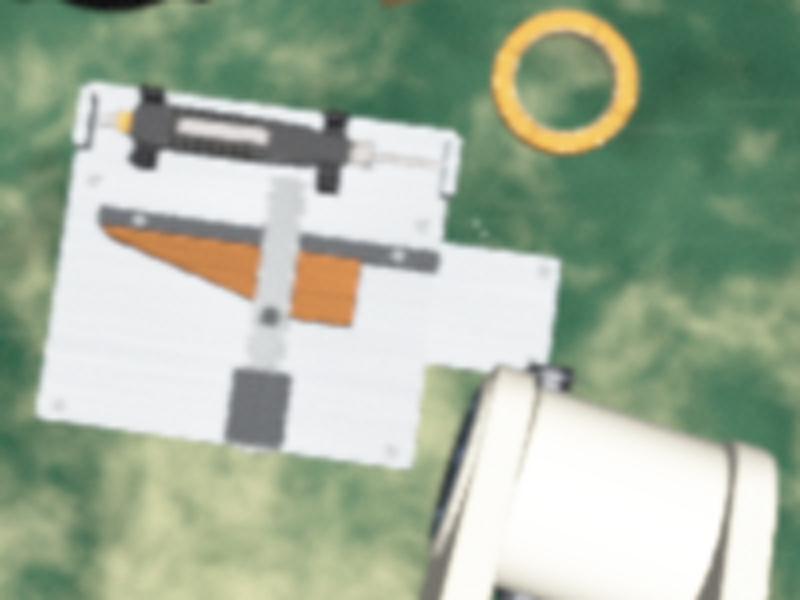

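View pics/i7side.png

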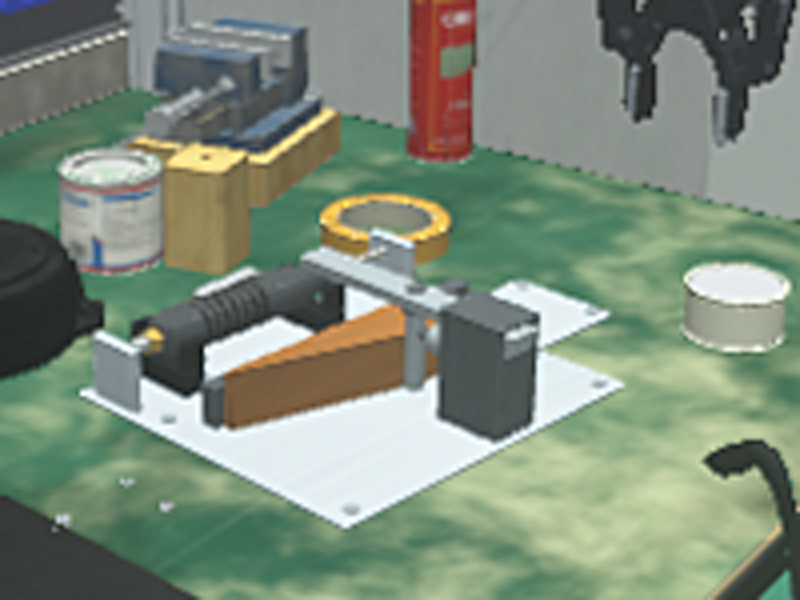

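```bash
python3 - <<'E'
from rig import r
from h import *
f=r.grab_frame("top")
x0,y0=250,190
def z(p): return ((proj(f,T(C,p))+.5-[x0,y0])*4).round(0).tolist()
print("end 27",z([[33,-8,78],[33,-32,78]]),"end 24",z([[36,-8,78],[36,-32,78]]))
g=cv2.cvtColor(f["color"],cv2.COLOR_RGB2HSV)
d=r.silhouettes(f,"catch")[0]["mask"]; ys,xs=np.where(d)
uv=np.c_[xs,ys]; w=unproj(f,uv,78); cx=np.array([incr(p) for p in w]); print("catch x max",np.sort(cx[:,0])[-6:])
m=r.silhouettes(f,"driver")[0]["mask"]; ys,xs=np.where(m); w=unproj(f,np.c_[xs,ys],45); cx=np.array([incr(p) for p in w]); print("driver",cx.mean(0),cx.min(0),cx.max(0))
c=cv2.resize(f["color"][y0:y0+150,x0:x0+200,::-1],None,fx=4,fy=4,interpolation=cv2.INTER_CUBIC)
def dr(p,col): cv2.polylines(c,[((proj(f,T(C,p))+.5-[x0,y0])*4).round().astype(int)],True,col,1)
dr([[76.5,-56,40.5],[76.5,96,40.5],[43.5,96,40.5],[43.5,-56,40.5]],(0,0,255))
dr([[33,-8,78],[33,-32,78],[-97,-32,78],[-97,-8,78]],(0,255,255))
for yy in(-45,85): dr([[80,yy-9,44],[80,yy+9,44],[40,yy+9,44],[40,yy-9,44]],(255,0,0))
cv2.imwrite("pics/k.png",c)
E
```

```text
end 27 [[274.0, 175.0], [310.0, 180.0]] end 24 [[275.0, 171.0], [310.0, 176.0]]
catch x max [31.1704291  31.25443733 31.62464499 31.99484321 32.36503196 32.73521126]
driver [59.33083982 17.27305463] [  42.8030351  -103.54623327] [ 76.03086894 111.38511921]
```

View pics/k.png

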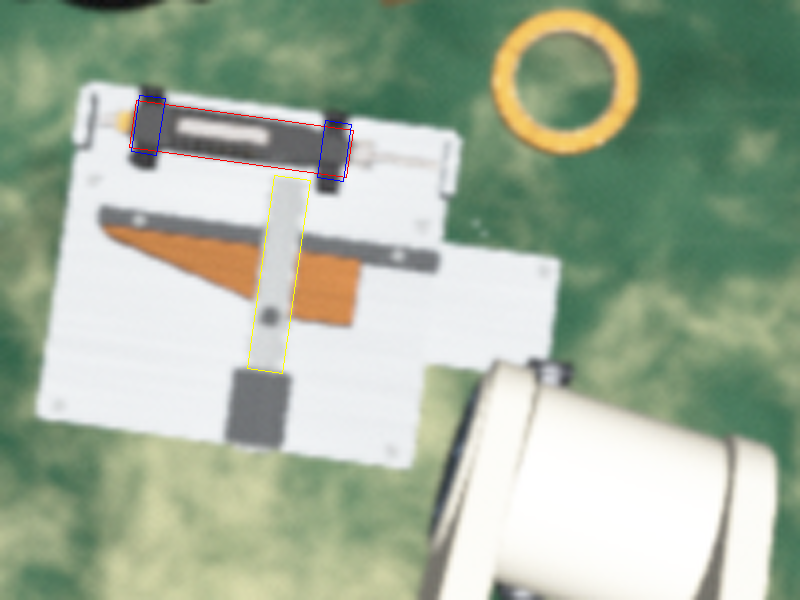

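The catch end matches the full 27 mm overlay at (290,177), and the driver matches its predicted place. Moving above the driver.

Request:
play_rows --moves '[[[0,0,0],[15,14,0],0.75],[[0,0,0],[45,41,0],0.75],[[0.1,0.2,0],[75,69,0],0.75],[[0.2,0.4,0],[108,99,5],0.75],[[0.2,0.5,0.1],[140,128,10],0.75],[[0.2,0.5,0.1],[170,156,20],0.75],[[0.2,0.5,0.1],[195,178,26],0.75],[[0.2,0.5,0.1],[211,193,30],0.75],[[0.2,0.5,0.1],[217.5,199,30],0.75],[[0.2,0.5,0.1],[217.5,199,30],0.75],[[0.2,0.5,0.1],[217.5,199,30],0.75]]'

```text
clock: 17.9
eef_pos: [612.0, 45.9, 129.4]
tcp_rot: [-3.141, 0.001, 1.414]
contact_force: [0.4, -0.1, -0.0]
opening: 0.755
```

```bash
python3 - <<'E'
from rig import r
from h import *
p=cr([60,30,0]); plan(r,[p[0],p[1],26],-0.159+np.pi/2)
E
```

```text
t 17.9 at [612.   45.9 129.4] yaw [-3.141e+00  1.000e-03  1.414e+00] F [ 0.4 -0.1 -0. ] op 0.755
shift [ -0.5   0.5 103.4] turn [-0.05  0.05  0.13]
```

Request:
play_rows --moves '[[[0,0,0],[0,0,25],0.75],[[0,0,0],[-0.5,0.5,55],0.75],[[0,0,0],[-0.5,0.5,80],0.75],[[0,0,0],[-0.5,0.5,98],0.75],[[0,0,0],[-0.5,0.5,108],0.75],[[0,0,0],[-0.5,0.5,109],0.75],[[0,0,0],[-0.5,0.5,109],0.6],[[0,0,0],[-0.5,0.5,109],0.2],[[0,0,0],[-0.5,0.5,109],0.2],[[0,0,0],[-0.5,0.5,109],0.2],[[0,0,0],[-0.5,0.5,109],0.2],[[0,0,0],[-0.5,0.5,109],0.2],[[0,0,0],[-0.5,0.5,109],0.2]]' --newtons 60

```text
clock: 19.2
eef_pos: [613.1, 45.3, 21.8]
tcp_rot: [3.141, 0.001, 1.414]
contact_force: [-1.6, -0.8, 6.1]
opening: 0.379
```

```bash
python3 ov.py k2
```

```text
[613.1  45.3  21.8] [60.7 30.1] [-1.6 -0.8  6.1] [3.141e+00 1.000e-03 1.414e+00]
```

View pics/k2side.png

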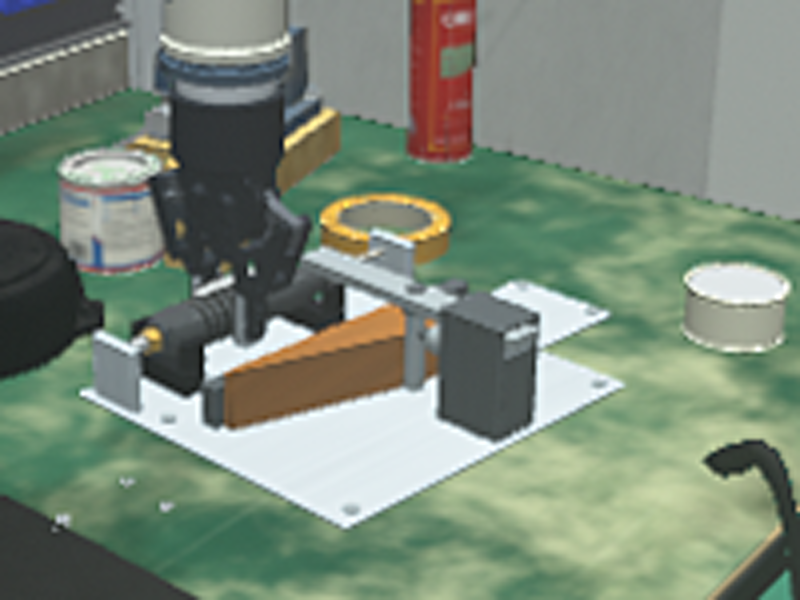

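Opening 0.379 is about 32 mm, so the body is gripped. Lifting straight up.

Request:
play_rows --moves '[[[0,0,0],[0,0,-5],0.2],[[0,0,0],[0,0,-15],0.2],[[0,0,0],[0,0,-30],0.2],[[0,0,0],[0,0,-50],0.2],[[0,0,0],[0,0,-75],0.2],[[0,0,0],[0,0,-100],0.2],[[0,0,0],[0,0,-118],0.2],[[0,0,0],[0,0,-125],0.2],[[0,0,0],[0,0,-125],0.2],[[0,0,0],[0,0,-125],0.2]]'

```text
clock: 20.3
eef_pos: [612.5, 45.3, 146.3]
tcp_rot: [3.142, 0.001, 1.414]
contact_force: [0.3, 0.3, -4.7]
opening: 0.376
```

```bash
python3 ov.py k3; python3 - <<'E'
from rig import r
from h import *
# driver y will be opposite mat y: tool yaw = mat_yaw+pi ; mid is 10mm on -y of TCP
yaw=MAT[2]+np.pi; g=np.array([np.cos(yaw),np.sin(yaw)])  # tool x = driver y dir
p=MAT[:2]+10*g; print(p); plan(r,[p[0],p[1],100],yaw)
E
```

```text
[612.5  45.3 146.3] [60.1 30. ] [ 0.3  0.3 -4.7] [3.142e+00 1.000e-03 1.414e+00]
[472.08308968 348.88642516]
t 20.4 at [612.2  45.3 145.6] yaw [-3.140e+00  1.000e-03  1.414e+00] F [ 0.8  0.2 -5.3] op 0.377
shift [ 278.1 -185.7   45.5] turn [-1.000e-01 -1.000e-02 -9.158e+01]
```

View pics/k3side.png

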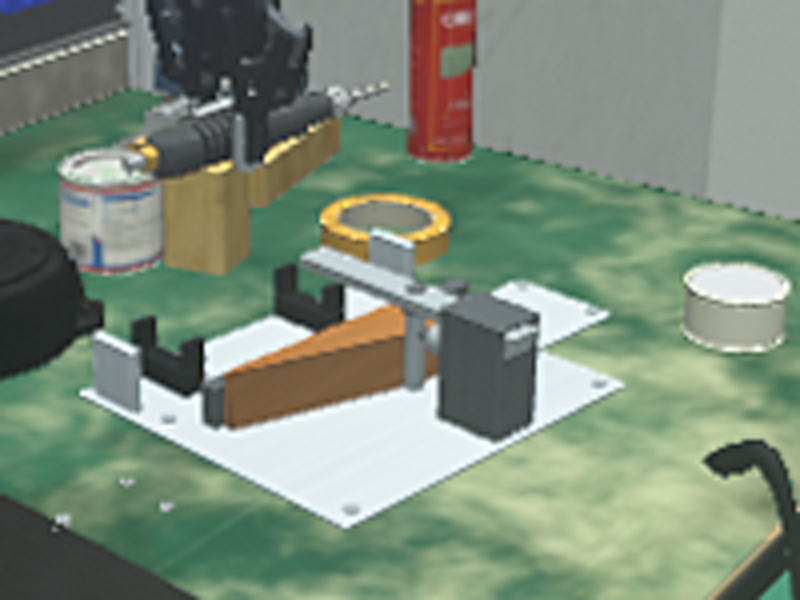

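View pics/k3top.png

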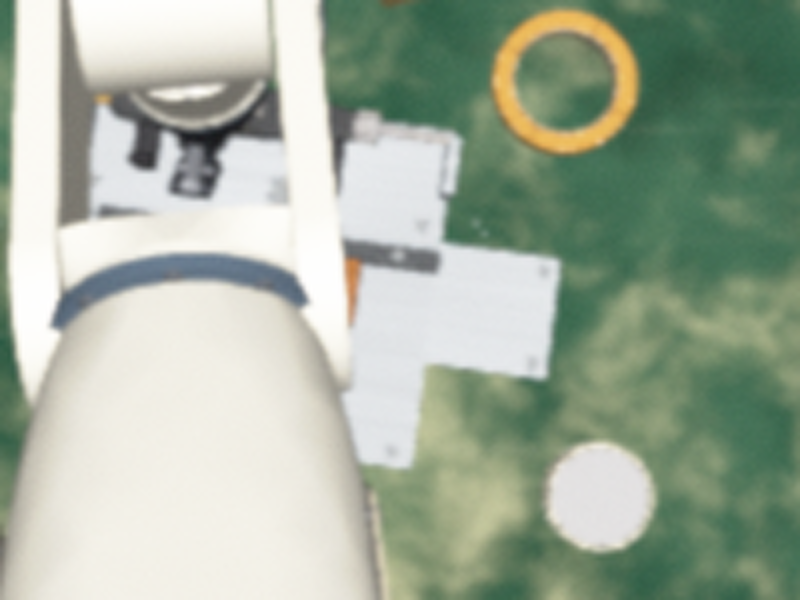

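The driver is held level and clear, the saddles are empty, and the wedge and catch are unchanged. Now swinging to the mat.

Request:
play_rows --moves '[[[0,0,-3],[8,-5,0],0.2],[[0,0,-9],[27,-18,0],0.2],[[0,0,-16],[50,-33,0],0.2],[[0,0,-23],[74,-49,0],0.2],[[0,0,-30],[98,-65,0],0.2],[[0,0,-38],[122,-81,0],0.2],[[0,0,-46],[146,-97,0],0.2],[[0,0,-54],[170,-113,0],0.2],[[0,0,-62],[194,-129,0],0.2],[[0,0,-70],[218,-145,0],0.2],[[0,0,-78],[242,-161,0],0.2],[[0,0,-85],[262,-175,5],0.2],[[0,0,-90],[274,-183,15],0.2],[[0,0,-91.58],[278,-185.7,25],0.2],[[0,0,-91.58],[278,-185.7,35],0.2],[[0,0,-91.58],[278,-185.7,45],0.2],[[0,0,-91.58],[278,-185.7,45],0.2],[[0,0,-91.58],[278,-185.7,45],0.2]]'

```text
clock: 22.2
eef_pos: [472.3, 348.1, 100.2]
tcp_rot: [-3.14, -0.002, 3.011]
contact_force: [-0.4, -0.2, -4.9]
opening: 0.379
```

```bash
python3 - <<'E'
from rig import r
from h import *
yaw=MAT[2]+np.pi; g=np.array([np.cos(yaw),np.sin(yaw)])
p=MAT[:2]+10*g; plan(r,[p[0],p[1],2.5],yaw)
for n,x0,y0,wd,h_ in(("top",130,190,200,150),("side",150,220,200,150)):
    f=r.grab_frame(n); k=4
    cv2.imwrite(f"pics/m1{n}.png",cv2.resize(f["color"][y0:y0+h_,x0:x0+wd,::-1],None,fx=k,fy=k,interpolation=cv2.INTER_CUBIC))
E
```

```text
t 22.2 at [472.3 348.1 100.2] yaw [-3.140e+00 -2.000e-03  3.011e+00] F [-0.4 -0.2 -4.9] op 0.379
shift [ 0.1  1.  97.7] turn [-0.09 -0.1  -0.1 ]
```

View pics/m1side.png

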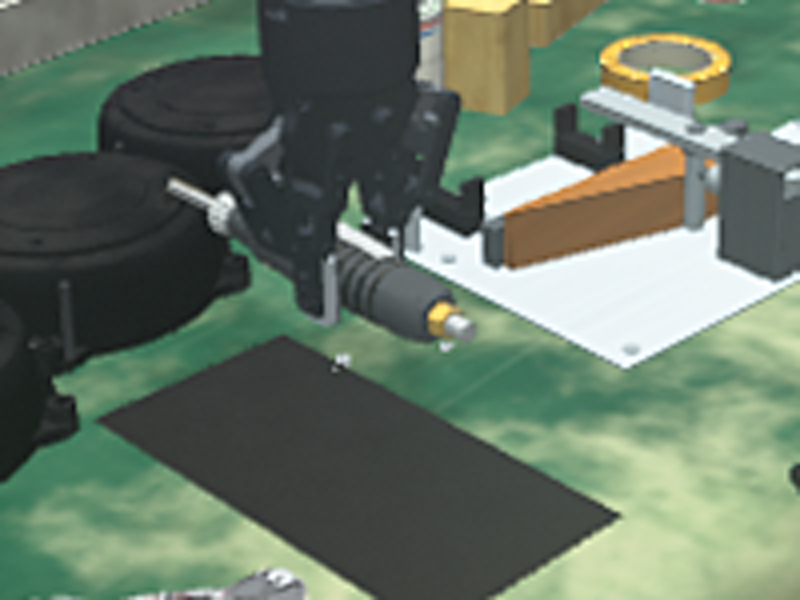

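View pics/m1top.png

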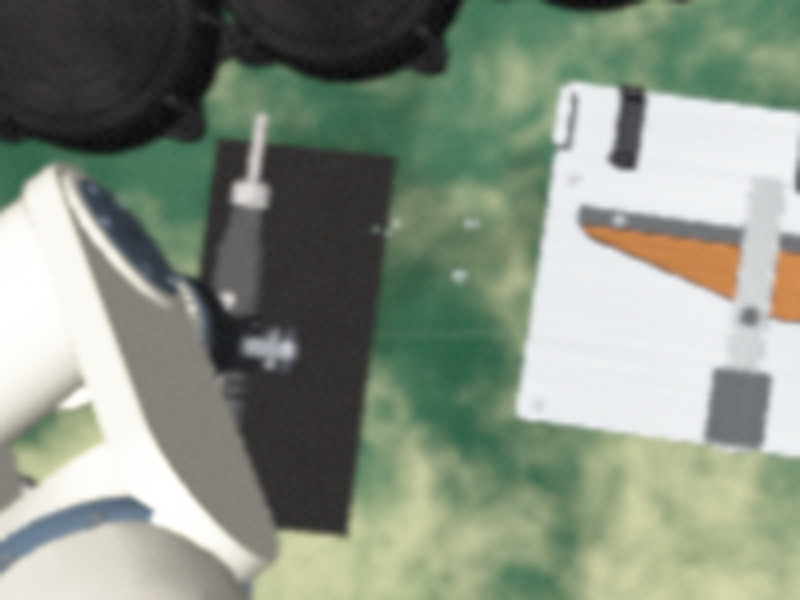

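Request:
play_rows --moves '[[[0,0,0],[0,1,15],0.2],[[0,0,0],[0,1,40],0.2],[[0,0,0],[0,1,65],0.2],[[0,0,0],[0,1,82],0.2],[[0,0,0],[0,1,91],0.2],[[0,0,0],[0,1,95],0.2],[[0,0,0],[0,1,97],0.2],[[0,0,0],[0,1,97.5],0.2]]'

```text
clock: 23.1
eef_pos: [473.1, 349.8, 3.9]
tcp_rot: [3.141, 0.0, 3.011]
contact_force: [-0.2, 0.2, -4.3]
opening: 0.378
```

Request:
play_rows --moves '[[[0,0,0],[0,0,0.7],0.2],[[0,0,0],[0,0,1.4],0.2],[[0,0,0],[0,0,1.8],0.2],[[0,0,0],[0,0,1.8],0.2]]'

```text
clock: 23.5
eef_pos: [473.7, 350.3, 3.5]
tcp_rot: [3.14, 0.001, 3.011]
contact_force: [-2.9, -1.7, 5.4]
opening: 0.376
```

It's on the mat: the vertical force went from -4.3 to +5.4 N. Releasing and rising.

Request:
play_rows --moves '[[[0,0,0],[0,0,0],0.5],[[0,0,0],[0,0,0],0.6],[[0,0,0],[0,0,0],0.75],[[0,0,0],[0,0,0],0.75],[[0,0,0],[0,0,0],0.75],[[0,0,0],[0,0,-5],0.75],[[0,0,0],[0,0,-20],0.75],[[0,0,0],[0,0,-45],0.75],[[0,0,0],[0,0,-80],0.75],[[0,0,0],[0,0,-120],0.75],[[0,0,0],[-25,0,-160],0.75],[[0,0,0],[-50,0,-190],0.75],[[0,0,0],[-50,30,-200],0.75],[[0,0,0],[-50,60,-200],0.75],[[0,0,0],[-50,100,-200],0.75],[[0,0,0],[-50,140,-200],0.75],[[0,0,0],[-50,160,-200],0.75],[[0,0,0],[-50,160,-200],0.75]]'

```text
clock: 25.3
eef_pos: [543.5, 504.9, 204.7]
tcp_rot: [3.139, 0.002, 3.013]
contact_force: [0.3, -0.3, -0.1]
opening: 0.75
```

```bash
python3 - <<'E'
from rig import r
from h import *
plan(r,[472,348,200],3.01)
for n,x0,y0,wd,h_ in(("top",150,190,200,150),("side",150,220,200,150)):
    f=r.grab_frame(n); k=4
    cv2.imwrite(f"pics/m2{n}.png",cv2.resize(f["color"][y0:y0+h_,x0:x0+wd,::-1],None,fx=k,fy=k,interpolation=cv2.INTER_CUBIC))
    d=r.silhouettes(f,"driver")
    if d and n=="top":
        cn=max(cv2.findContours(d[0]["mask"].astype(np.uint8),0,2)[0],key=cv2.contourArea)
        print(d[0]["conf"],cv2.minAreaRect(unproj(f,cn.reshape(-1,2),20)[:,:2].astype(np.float32)))
        cat=r.silhouettes(f,"catch")[0]["mask"]; ys,xs=np.where(cat); cx=np.array([incr(p) for p in unproj(f,np.c_[xs,ys],78)]); print("catch end",np.sort(cx[:,0])[-3:])
E
```

```text
t 25.3 at [543.5 504.9 204.7] yaw [3.139e+00 2.000e-03 3.013e+00] F [ 0.3 -0.3 -0.1] op 0.75
shift [  50.9 -164.8    4.1] turn [0.16 0.11 0.19]
0.55 ((537.2408447265625, 74.44044494628906), (111.0031509399414, 34.272064208984375), 67.0667495727539)Traceback (most recent call last):
  File "<stdin>", line 11, in <module>
IndexError: list index out of range
```

View pics/m2top.png

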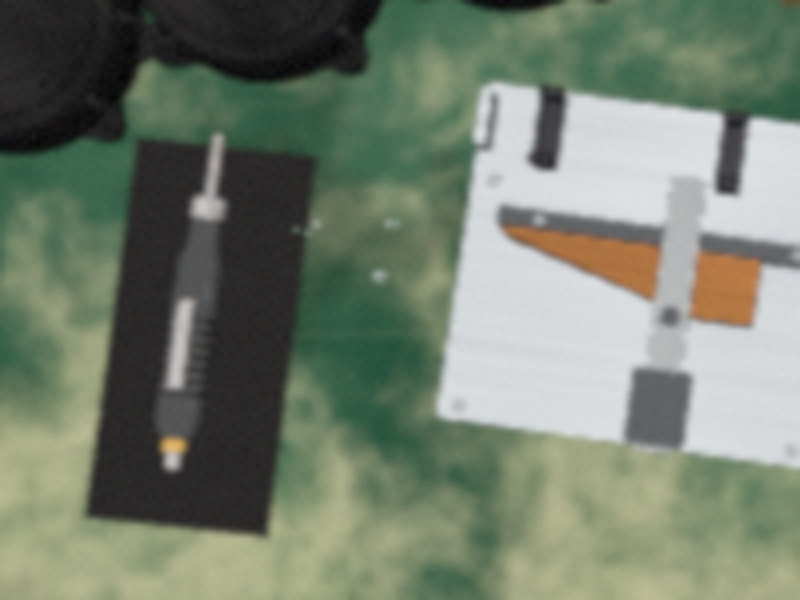

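The driver lies lengthwise on the mat, body from crop (208,222) to (178,437), with mat corners (137,140) to (267,533). The network's "driver" hit was actually the wedge, so I discard it. I'll measure by hand and check the side view.

```bash
python3 - <<'E'
from rig import r
from h import *
f=r.grab_frame("top")
a,b,m=[unproj(f,np.array(q)/4+[150-.4,190-.4],z)[0] for q,z in (((208,222),20.5),((178,437),20.5),((201.5,336.5),4))]
print("body len",np.linalg.norm(a-b),"mid",(a+b)/2,"mat",m,"dist",np.linalg.norm(((a+b)/2-m)[:2]),"ang",np.arctan2(*(a-b)[[1,0]]))
for o,z in (("tape_roll",24),("grease_tin",40),("block",85)):
    d=r.silhouettes(f,o)
    if d:
        cn=max(cv2.findContours(d[0]["mask"].astype(np.uint8),0,2)[0],key=cv2.contourArea); print(o,cv2.minAreaRect(unproj(f,cn.reshape(-1,2),z)[:,:2].astype(np.float32))[0])
s=r.grab_frame("side"); cv2.imwrite("pics/m3.png",cv2.resize(s["color"][200:370,150:420,::-1],None,fx=2.9,fy=2.9,interpolation=cv2.INTER_CUBIC))
E
```

```text
body len 150.5773240443942 mid [485.72050072 350.28030321  20.5       ] mat [480.94912219 348.96289977   4.        ] dist 4.949909580383002 ang -0.13001964288783108
tape_roll (647.2064208984375, -193.2296142578125)
grease_tin (360.9190673828125, -204.13951110839844)
block (729.296875, -83.69203186035156)
```

View pics/m3.png

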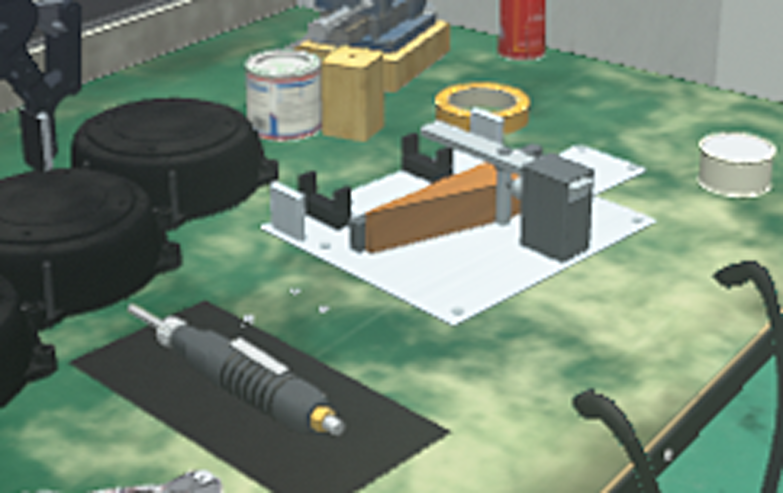

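The side view shows the driver flat on the mat, around (250,370), and the wedge still under the catch, around (440,210). The gripper is clear at top left, so I'm handing in.

```bash
python3 -c "
from rig import r
print(r.sign_off())"
```

```text
the job is handed in; nothing more can be done
None
```

The screwdriver is on the mat, the wedge alone holds the catch back, and I handed the job in at about 25 s of the 62 s. The hand-in reports no verdict.

- **Wedge and catch:** I set the wedge in the channel mouth and pushed its heel with shut fingers at about 7–12 N. At the stop the force jumped to about 27 N, well under the 60 N limit. With the gripper clear, the catch end matched the fully-back (27 mm) overlay, and it looked the same in the last pictures.
- **Screwdriver:** I lifted it about 125 mm straight up out of the saddles. By my pixel measurement its body's middle lies about 5 mm from the mat's middle. Its angle agrees with the mat's to within about 0.01 rad, and in the side view it lies flat.
- **Bystanders and robot:** The tape roll, grease tin and block measured within 2 mm of where they started. The arm ended clear of everything, with about 0 N on the tool.

**Checks that failed:** In the last pictures the network's best match for the screwdriver was actually the wedge, so I measured by hand from the picture. The network also returned nothing for the catch, so its final position is judged from the pictures alone.

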